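# Set the basin tap safe before the water comes back on

### The arm

A 6-joint arm with a two-finger parallel gripper is mounted at the origin on the work surface. World frame = base frame: x ahead of the robot, y to its left, z up, the work surface at z = 0. Lengths are in m, angles in rad, forces in N, time in s.
With the tool pointing down it reaches from about 0.35 to 0.875 m from the base axis. Payload 4.2 kg.
Tool frame: the origin (TCP) lies on the centre line of the jaws, within the pads' length; the fingertips stand 17 mm ahead of it and the grasp point (between the pads) lies 2 mm behind it (ctrl.nose_length is the distance from the TCP to the fingertips, in m); z points along the fingers, x is the direction in which the jaws open and shut, and the axes are right-handed (so a half turn about z gives the same grasp; the last joint's range is limited). The gripper opens to 85 mm and grips with 20 to 120 N. Pads are 22 mm wide; open, the fingers measure 114 mm over their backs; the gripper's body (76 mm by 85 mm) begins 54 mm behind the grasp point. The pads swing forward as they close: fully open they stand 13 mm farther back than shut.
Start: joints at [-1.078, 0.385, 0.008, 0, -1.194, -0.259], TCP at [0.145, -0.608, 0.248] pointing down, gripper open.
Joint ranges: [-3.14, 3.14], [-1.21, 2.06], [-1.07, 1.41], [-3.16, 2.05], [-2.99, -0.16], [-3.1, 3.1]. Speed limits (rad/s): [2.79, 2.79, 3.14, 3.14, 3.14, 3.14].

### API

Orientations are given as [roll, pitch, yaw] about the fixed x, y, z axes, in that order (R = Rz(yaw) Ry(pitch) Rx(roll)).
In Python, from cell import monitor, vision, ctrl, finder gives the robot as it stands.
- The arm moves only by the tool carry_out, never from a script. Its argument "deltas" is one flat list of numbers, 7 for each row, row after row: the turn, a rotation vector about the world's x, y, z in degrees, then the shift along the world's x, y, z in m, then the closure, from 0 (fully open) to 1 (shut). In form: [wx, wy, wz, dx, dy, dz, claw, wx, wy, wz, dx, dy, dz, claw, ...]. A call has 1 to 12 rows; each row shifts and turns the commanded pose from where the row before left it; what a row does not reach is not made up. A row lasts 1/8 s, in which the tool goes at most 62.5 mm and 10.7 degrees, less where a joint would pass 70% of its speed; a pose out of reach is approached as far as the arm can. A call is refused whole if a number of a shift passes 0.0625 or a number of a turn 10.7, either way. A call with a gripper value outside its range is refused whole. The fingers move at their own pace and stop on an object; "squeeze" is the grip in N (left out, the last holds). Time passes only in rows, so rows that do not move let the fingers close. It gives the time, the measured TCP pose, the force and the opening at its end, in the units of the state.
- monitor.get_state(): the state, without advancing time (a new reading comes with each control period).
- vision.snapshot(name): name is "scene" or "top" or "wrist"; returns a dict with "pixels" (420x560x3 uint8, blue, green, red), "vfov" (degrees; the focal length in pixels is half the picture's height over the tangent of half this angle, whatever the lens; pixels are square), "cx", "cy" (the principal point, pixels), "xyz" and "orientation" of the camera in the world. Camera axes: x right, y up, looking along -z (the intrinsics and any distortion apply to the point x, -y, -z); pixel columns grow to the right and rows downward; lengths in m; the calibration is good to about 2 mm. The wrist camera is an equidistant fisheye: a pixel r from the principal point sees the ray r / f radians off the axis. A picture is of the moment at which its call begins. There is no depth.
- ctrl.close_job(): hands the job in, once; it reports no verdict.
Trained networks look in a picture, given as the dict that the camera call returned (one of the last four; its "shot" number tells which), for a name from the list of things; names that differ only in an ending like _2 or _b are one class to them, and where a whole thing is asked for, a point or a joint stands for the part that bears it (a point fixed in the world has none). Each returns a list of dicts, best first, with "confidence" (0 to 1); they miss things now and then, are a little off and sometimes report something else, mostly with a low value. They report only what shows in the picture. A call takes as long as a camera call. They do not tell look-alikes from the thing itself.
- finder.find_in(picture, target): "box" ([left, top, width, height] in pixels, round what is visible of it).
- finder.landmark_of(picture, target): "point" ([row, column] in pixels: a listed point, or the origin of a listed thing).
The state is a dict: "time_s": time; "joints": joint angles; "joint_velocities": joint speeds; "effort": joint torques, N m; "position": TCP position; "orientation": TCP orientation; "ft_force": force on the tool from outside, world axes, zero at the start; "ft_torque": the same for the moment, N m; "gripper_width": finger opening in m.
Only numpy, scipy, OpenCV 4.12 (cv2) and the standard library are available. Lean on these libraries where they do the work, as an engineer would, in place of code of your own. Each camera call takes 0.05 s, during which the arm holds its last target. There are 200 camera calls.

### The job

The water is about to be switched back on. Pushing with a fingertip and gripping nothing, first swing the basin tap's spout round until its outlet is over the middle of the drain, then push the one lever handle that was left open all the way back to its shut stop. Push gently, and leave the other lever shut and the things around the basin where they stand.

Things in the scene. Friction and masses are not known exactly. Their poses are not given: they have to be found in the camera images.
- basin: White ceramic basin fixed on the counter. Origin on the counter under the spout's axis; x to its back edge, y along it. Flat solid deck 80 mm high along the back, x -55 to +50, y -250 to +250 mm, carrying the spout in the middle and a lever valve 160 mm to either side. Bowl from x -55 to -238 mm (floor 30 mm above the counter), rim 80 mm high, 22 mm thick, to x -260.
- spout_axis (a point): Point on the upright turning axis of the spout at mid-height of its level tube, 210 mm above the counter (130 mm above the deck). Fixed column of radius 17 mm below it, hub of radius 20 mm around it (top 151 mm above the deck).
- outlet (a point): Centre of the downward-facing mouth of the spout, 130 mm from the spout's axis, 174 mm above the counter. From the hub a chrome tube of radius 10 mm runs level at 210 mm above the counter and turns down at its end to this mouth.
- spout (a joint): Turning of the spout, rad. 0: it points into the bowl (-x of the basin), outlet over the middle of the drain. Grows anticlockwise seen from above (towards -y of the basin); starts at 0.7 to 1.25. No stop at 0, it can be pushed past; stops at +-1.5. Stays where left; turning needs about 0.25 N m (2 to 3 N at 100 mm from the axis).
- drain (a point): Centre of the round chrome drain, 52 mm across, in the bowl's floor; 130 mm from the spout's axis, on the basin's -x side.
- lever_a (a joint): The open valve's lever, rad. 0: shut, at a solid stop, bar pointing to the bowl (-x of the basin), square to the back edge. Grows as it swings open, anticlockwise seen from above, to a stop at 1.2; push it clockwise to shut. Stays where left; turning needs about 0.14 N m (2 to 3 N at 60 mm from the axis).
- lever_a_axis (a point): The open valve: point on its upright axis at mid-height of its lever bar, 135 mm above the counter, 55 mm above the deck. Fixed chrome body, radius 16 to 25 mm; on it the lever's hub, radius 18 mm, top 66 mm above the deck; flat bar 14 mm wide, 12 mm thick, reaching 90 mm from the axis, with 49 mm free between bar and deck.
- lever_a_tip (a point): The open valve's lever: the middle of the end of its bar, 90 mm from the axis, at the bar's mid-height.
- lever_b (a joint): The already shut valve's lever, rad. 0: shut, at a solid stop, bar pointing to the bowl (-x of the basin), square to the back edge. Grows as it swings open, anticlockwise seen from above, to a stop at 1.2; push it clockwise to shut. Stays where left; turning needs about 0.14 N m (2 to 3 N at 60 mm from the axis).
- lever_b_axis (a point): The already shut valve: point on its upright axis at mid-height of its lever bar, 135 mm above the counter, 55 mm above the deck. Fixed chrome body, radius 16 to 25 mm; on it the lever's hub, radius 18 mm, top 66 mm above the deck; flat bar 14 mm wide, 12 mm thick, reaching 90 mm from the axis, with 49 mm free between bar and deck.
- lever_b_tip (a point): The already shut valve's lever: the middle of the end of its bar, 90 mm from the axis, at the bar's mid-height.
- tumbler: Greenish glass tumbler, 68 mm across, 85 mm high, standing loose in the bowl on its +y side; leave it. Origin at the centre of its underside.
- soap_bottle: Blue bottle, 60 mm across, 150 mm high, loose on the counter beside the basin; leave it. Origin at the centre of its underside.
- cream_jar: White jar with metal cap, 64 mm across, 60 mm high, loose on the counter beside the basin; leave it. Origin at the centre of its underside.
- soap: Bar of soap, 85 x 55 x 26 mm, loose on the counter beside the basin; leave it. Origin at the centre of its underside.
Not all that is in view belongs to the job. Leave any blue or purple look-alike of the tumbler alone.

How it is judged:
On the way, in this order (a step that is already met when the one before it is completed fails the run):
1. the spout's outlet is over the middle of the drain while the open lever has not yet been shut (horizontal distance between outlet and drain below 0.02 m and value of joint lever_a above 0.4 rad), for 0.2 s.
2. the open lever is pushed back to its shut stop (value of joint lever_a below 0.1 rad), for 0.2 s.
At the end, for the whole second after the job is handed in: The spout's outlet is within 20 mm (seen from above) of the drain's centre, both levers are within 0.1 rad of their shut stop, spout and lever at rest, and tumbler, bottle, jar and soap upright and within 30 mm of where they stood (horizontal distance between outlet and drain below 0.02 m and value of joint each of lever_a, lever_b below 0.1 rad and velocity of joint spout between -0.05 and 0.05 rad/s and velocity of joint lever_a between -0.05 and 0.05 rad/s and distance of each of tumbler, soap_bottle, cream_jar, soap from where it was at the start of the episode below 0.03 m and angle between each of tumbler, soap_bottle, cream_jar, soap's own z axis and vertical below 0.2 rad); the robot touches nothing.
It fails at once if a bystander (tumbler, bottle, jar, soap) is lifted, carried, or pushed more than 30 mm (distance of any of tumbler, soap_bottle, cream_jar, soap from where it was at the start of the episode above 0.03 m).
It fails at once if the shut lever is pushed open by more than 0.25 rad (value of joint lever_b above 0.25 rad).
It fails at once if the spout or a lever is pushed or squeezed with more than 35 N (contact force between the fingers and spout above 35 N or contact force between the fingers and lever_a above 35 N or contact force between the fingers and lever_b above 35 N).
It also fails if it takes over 64 s, if anything falls off the work surface, if the arm or the gripper's body presses on something with over 40 N, if the wrist force passes 120 N, or if a joint passes its speed limit or range.

## Working session

There is one attempt and no reset: what is moved stays moved. The work goes in short steps, Python scripts to look and compute and a tool call to move; the robot and the scene stay as the last step left them, time stands still between calls to the robot, and variables do not carry over. Pictures are saved under pics/ and viewed, about 8 in all and at most 12, crops included, and the job is handed in when it is done.

Besides the shell and the picture viewer there is one more tool, called after "Emit:" by a JSON object that holds its "op" and its "data", one argument or row to a line. carry_out: Moves the arm, as the interface text tells. Its arguments: {"type":"object","properties":{"deltas":{"type":"array","items":{"type":"number"}},"squeeze":{"type":"number"}},"required":["deltas"]}

```bash
mkdir -p pics
cat > h.py <<'E'
import numpy as np, cv2
from scipy.spatial.transform import Rotation as R
from cell import monitor, vision, ctrl, finder
def rot(o): return R.from_euler('xyz',o).as_matrix() if len(np.ravel(o))==3 else np.array(o)
def ray(p,rc,fish=False):
    f=p['pixels'].shape[0]/2/np.tan(np.radians(p['vfov'])/2)
    u=(rc[1]-p['cx'])/f; v=(rc[0]-p['cy'])/f
    if fish:
        r=np.hypot(u,v); s=np.sin(r)/max(r,1e-9); d=np.array([u*s,-v*s,-np.cos(r)])
    else: d=np.array([u,-v,-1])
    return np.array(p['xyz']),rot(p['orientation'])@d
def at_z(p,rc,z,fish=False):
    o,d=ray(p,rc,fish); return o+d*(z-o[2])/d[2]
E
python3 - <<'E'
from h import *
s=monitor.get_state(); print(s['time_s'],s['position'],s['orientation'],s['gripper_width'])
Z=dict(spout_axis=.21,outlet=.174,drain=.03,lever_a_axis=.135,lever_a_tip=.135,lever_b_axis=.135,lever_b_tip=.135,basin=0,tumbler=.03,soap_bottle=0,cream_jar=0,soap=0)
for n in ('scene','top'):
    p=vision.snapshot(n); cv2.imwrite(f'pics/{n}.png',p['pixels'])
    print(n,{k:v for k,v in p.items() if k!='pixels'})
    for t,z in Z.items():
        for q in finder.landmark_of(p,t)[:3]:
            print(t,np.round(q['point']),round(q['confidence'],2),np.round(at_z(p,q['point'],z),3))
E
```

```text
0.0 [ 0.14466605 -0.60744503  0.2472186 ] [-3.14149193e+00 -2.20006624e-03  1.80436660e+00] 0.08520869648410075
scene {'vfov': 45.57002915621463, 'cx': 273.75374336193005, 'cy': 206.5454246626936, 'xyz': array([1.47647692, 0.43526532, 1.29591726]), 'orientation': array([0.72031357, 0.01148808, 1.96453457]), 'shot': 1}
spout_axis [204. 262.] 0.82 [0.606 0.023 0.21 ]
outlet [182. 250.] 0.6 [ 0.506 -0.062  0.174]
drain [212. 282.] 0.61 [0.469 0.03  0.03 ]
drain [198. 190.] 0.15 [ 0.528 -0.288  0.03 ]
lever_a_axis [203. 215.] 0.81 [ 0.595 -0.144  0.135]
lever_a_axis [246. 265.] 0.47 [0.691 0.069 0.135]
lever_a_tip [181. 214.] 0.6 [ 0.512 -0.189  0.135]
lever_b_axis [244. 314.] 0.56 [0.629 0.194 0.135]
lever_b_tip [222. 326.] 0.65 [0.539 0.201 0.135]
lever_b_tip [204. 217.] 0.23 [ 0.599 -0.136  0.135]
basin [246. 264.] 0.73 [0.599 0.019 0.   ]
tumbler [228. 318.] 0.97 [0.489 0.165 0.03 ]
tumbler [247. 381.] 0.82 [0.486 0.373 0.03 ]
tumbler [306. 318.] 0.62 [0.76 0.26 0.03]
soap_bottle [292. 365.] 0.56 [ 0.642  0.368 -0.   ]
soap_bottle [241. 311.] 0.39 [ 0.525  0.156 -0.   ]
cream_jar [19
[... 462 characters left out ...]
[ 0.594 -0.126  0.135]
lever_a_tip [224. 361.] 0.76 [ 0.519 -0.187  0.135]
lever_b_axis [182. 222.] 0.91 [0.63  0.201 0.135]
lever_b_axis [235. 281.] 0.64 [0.485 0.033 0.135]
lever_b_axis [229. 391.] 0.52 [ 0.507 -0.271  0.135]
lever_b_tip [215. 221.] 0.83 [0.539 0.202 0.135]
lever_b_tip [229. 390.] 0.65 [ 0.507 -0.269  0.135]
basin [197. 283.] 0.85 [0.602 0.031 0.   ]
tumbler [234. 174.] 0.87 [0.481 0.364 0.03 ]
tumbler [148. 210.] 0.74 [0.747 0.26  0.03 ]
tumbler [228. 242.] 0.68 [0.503 0.155 0.03 ]
soap_bottle [185. 182.] 0.69 [0.636 0.354 0.   ]
cream_jar [228. 391.] 0.63 [ 0.511 -0.303  0.   ]
cream_jar [226. 361.] 0.62 [ 0.514 -0.212  0.   ]
soap [278. 392.] 0.89 [ 0.358 -0.306  0.   ]
```

View pics/top.png

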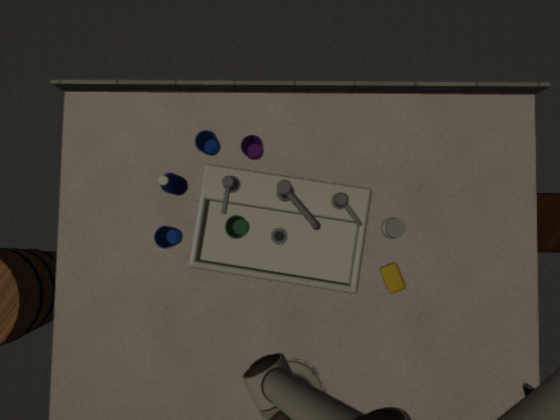

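View pics/scene.png

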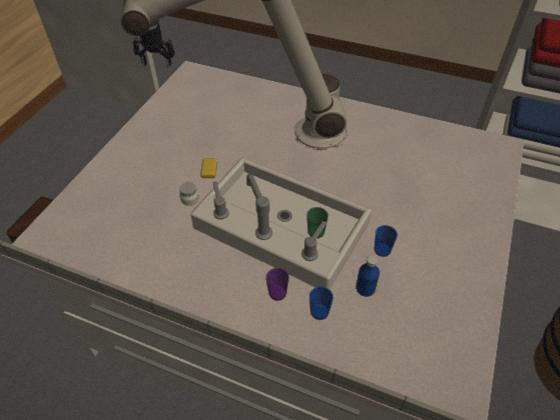

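The top view shows the spout with its outlet at about (row 228, col 318), the drain at (237, 279) and the open lever's tip at (224, 361). The shut lever is at (215, 221), and the green tumbler, blue bottle, jar and soap are clear of the work. The scene view agrees. Next I fit the basin pose and both joint angles to both views.

```bash
cat >> h.py <<'E'
from scipy.optimize import least_squares
def proj(p,X):
    f=p['pixels'].shape[0]/2/np.tan(np.radians(p['vfov'])/2)
    c=rot(p['orientation']).T@(np.array(X)-p['xyz']); return np.array([p['cy']-f*c[1]/-c[2],p['cx']+f*c[0]/-c[2]])
def model(q):
    x,y,w,s,a=q; M=rot([0,0,w]); T=lambda b,z:(M@np.array([*b,0])+[x,y,z])
    d=lambda t,r,o=0:np.array([-r*np.cos(t),o-r*np.sin(t)])
    return dict(spout_axis=T((0,0),.21),outlet=T(d(s,.13),.174),drain=T((-.13,0),.03),lever_a_axis=T((0,-.16),.135),
      lever_a_tip=T(d(a,.09,-.16),.135),lever_b_axis=T((0,.16),.135),lever_b_tip=T((-.09,.16),.135),basin=T((0,0),0))
def fit(names=('scene','top'),q0=(.61,.028,-.1,.83,.73)):
    ob=[]
    P=[vision.snapshot(n) for n in names]
    for p in P:
        m=model(q0)
        for t in m:
            c=[q for q in finder.landmark_of(p,t) if np.hypot(*(np.array(q['point'])-proj(p,m[t])))<15]
            if c: ob.append((p,t,np.array(c[0]['point'])))
    fun=lambda q:np.concatenate([proj(p,model(q)[t])-o for p,t,o in ob])
    r=least_squares(fun,q0,loss='soft_l1'); e=fun(r.x).reshape(-1,2)
    return P,r.x,[(t,np.round(v,1)) for (_,t,_),v in zip(ob,e)]
E
python3 - <<'E'
from h import *
P,q,e=fit(); print(np.round(q,4)); print(*e,sep='\n')
for k,v in model(q).items(): print(k,np.round(v,3))
out=[]
for p in P:
    im=cv2.resize(p['pixels'],None,fx=3,fy=3,interpolation=cv2.INTER_CUBIC); m=model(q)
    for k,v in m.items(): c=proj(p,v); cv2.drawMarker(im,(int(3*c[1]+1),int(3*c[0]+1)),(0,0,255),0,12,1)
    c=proj(p,m['spout_axis'])*3; im=cv2.convertScaleAbs(im,alpha=1.6); out.append(im[int(c[0])-170:int(c[0])+230,int(c[1])-300:int(c[1])+300][:300,:])
cv2.imwrite('pics/fit.png',np.vstack(out))
E
```

```text
[ 0.61    0.0264 -0.1227  0.8725  0.7704]
('spout_axis', array([ 2.2, -1.4]))
('drain', array([3.3, 2.8]))
('lever_a_axis', array([-3.6,  0.3]))
('lever_a_tip', array([ 1.6, -0.3]))
('lever_b_axis', array([1.9, 0.8]))
('lever_b_tip', array([-3.6, -1. ]))
('spout_axis', array([ 0. , -1.9]))
('outlet', array([-4.2, -1.8]))
('drain', array([-0.5,  0.2]))
('lever_a_axis', array([1.9, 0.2]))
('lever_a_tip', array([-0.1, -0.6]))
('lever_b_axis', array([0.5, 3.6]))
('lever_b_tip', array([0.6, 0.7]))
('basin', array([1.7, 2.4]))
spout_axis [0.61  0.026 0.21 ]
outlet [ 0.515 -0.062  0.174]
drain [0.481 0.042 0.03 ]
lever_a_axis [ 0.59  -0.132  0.135]
lever_a_tip [ 0.519 -0.187  0.135]
lever_b_axis [0.63  0.185 0.135]
lever_b_tip [0.54  0.196 0.135]
basin [0.61  0.026 0.   ]
```

View pics/fit.png

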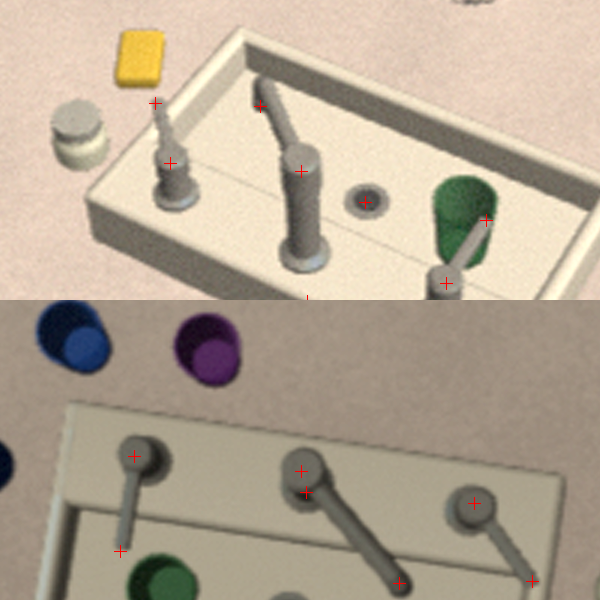

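The fit sits well on the picture: spout about 0.87 rad, open lever about 0.77 rad, basin yaw −7°. I'll shut the fingers and move over to the push side of the spout.

Emit:
{"op": "carry_out", "data": {
  "deltas": [0, 0, -1.7, 0.0215, 0.0263, 0.005, 1, 0, 0, -1.7, 0.0215, 0.0263, 0.005, 1, 0, 0, -1.7, 0.0215, 0.0263, 0.005, 1, 0, 0, -1.7, 0.0215, 0.0263, 0.005, 1, 0, 0, -1.7, 0.0215, 0.0263, 0.005, 1, 0, 0, -1.7, 0.0215, 0.0263, 0.005, 1, 0, 0, -1.7, 0.0215, 0.0263, 0.005, 1, 0, 0, -1.7, 0.0215, 0.0263, 0.005, 1, 0, 0, -1.7, 0.0215, 0.0263, 0.005, 1, 0, 0, -1.7, 0.0215, 0.0263, 0.005, 1, 0, 0, -1.7, 0.0215, 0.0263, 0.005, 1, 0, 0, -1.7, 0.0215, 0.0263, 0.005, 1],
  "squeeze": 30
}}

```text
time_s: 3.7
position: [0.4034, -0.2914, 0.3087]
orientation: [3.141, 0.0, 1.448]
ft_force: [1.0, -0.5, -0.2]
gripper_width: 0.0001
```

Emit:
{"op": "carry_out", "data": {
  "deltas": [0, 0, 0, 0.0214, 0.0263, 0, 1, 0, 0, 0, 0.0214, 0.0263, 0, 1, 0, 0, 0, 0.0214, 0.0263, 0, 1, 0, 0, 0, 0.0214, 0.0263, 0, 1, 0, 0, 0, 0.0214, 0.0263, 0, 1, 0, 0, 0, 0.0214, 0.0263, 0, 1, 0, 0, 0, 0.0214, 0.0263, 0, 1, 0, 0, 0, 0.0214, 0.0263, 0, 1, 0, 0, 0, 0, 0, 0, 1, 0, 0, 0, 0, 0, 0, 1]
}}

```text
time_s: 4.95
position: [0.5737, -0.0821, 0.3082]
orientation: [-3.141, 0.0, 1.449]
ft_force: [0.3, 0.5, 0.3]
gripper_width: -0.0001
```

Emit:
{"op": "carry_out", "data": {
  "deltas": [0, 0, 0, 0, 0, -0.0175, 1, 0, 0, 0, 0, 0, -0.0175, 1, 0, 0, 0, 0, 0, -0.0175, 1, 0, 0, 0, 0, 0, -0.0175, 1, 0, 0, 0, 0, 0, -0.0175, 1, 0, 0, 0, 0, 0, -0.0175, 1, 0, 0, 0, 0, 0, 0, 1]
}}

```text
time_s: 5.82
position: [0.5727, -0.0829, 0.2024]
orientation: [-3.139, 0.001, 1.447]
ft_force: [0.1, 0.0, 0.4]
gripper_width: 0.0003
```

Run:
```python
from h import *
o=[]
for n in ('scene','top'):
    p=vision.snapshot(n); c=proj(p,[.55,-.05,.2])
    r,k=int(c[0]),int(c[1]); o.append(cv2.convertScaleAbs(cv2.resize(p['pixels'][r-50:r+50,k-100:k+100],None,fx=3,fy=3,interpolation=cv2.INTER_CUBIC),alpha=1.6))
cv2.imwrite('pics/c1.png',np.vstack(o)); print(monitor.get_state()['ft_force'])
```

```text
[-0.6205412  -1.07042621  0.21862795]
```

View pics/c1.png

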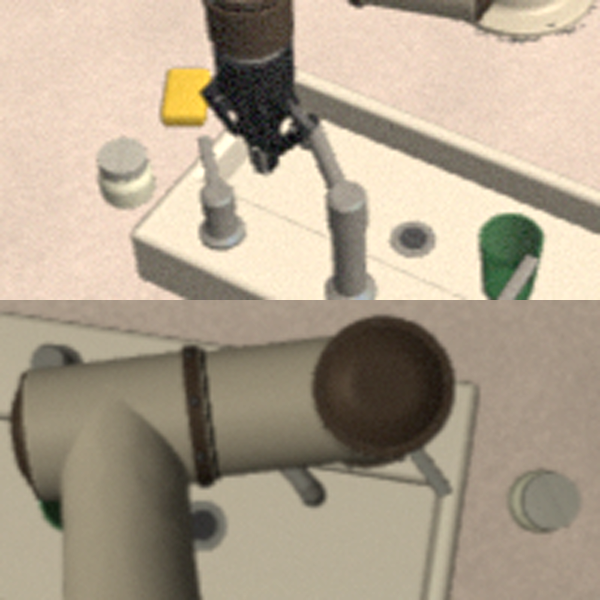

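The scene crop shows the shut fingertip, at about (265, 165), standing free between the open lever and the spout and above the lever's height. I'll raise it slightly and start pushing.

Emit:
{"op": "carry_out", "data": {
  "deltas": [0, 0, 0, -0.0046, 0.0066, 0.004, 1, 0, 0, 0, -0.0046, 0.0066, 0, 1, 0, 0, 0, -0.0046, 0.0066, 0, 1, 0, 0, 0, -0.0046, 0.0066, 0, 1, 0, 0, 0, -0.0046, 0.0066, 0, 1, 0, 0, 0, -0.0046, 0.0066, 0, 1]
}}

```text
time_s: 6.68
position: [0.5457, -0.043, 0.2074]
orientation: [-3.141, 0.002, 1.449]
ft_force: [-0.3, -5.6, 0.9]
gripper_width: -0.0
```

Emit:
{"op": "carry_out", "data": {
  "deltas": [0, 0, 0, -0.004, 0.0058, 0, 1, 0, 0, 0, -0.004, 0.0058, 0, 1, 0, 0, 0, -0.004, 0.0058, 0, 1, 0, 0, 0, -0.004, 0.0058, 0, 1, 0, 0, 0, 0, 0, 0, 1]
}}

```text
time_s: 7.3
position: [0.5304, -0.0182, 0.2075]
orientation: [3.141, -0.001, 1.449]
ft_force: [0.4, -1.2, -0.3]
gripper_width: 0.0001
```

Run:
```python
from h import *
P,q,e=fit(q0=(.61,.0264,-.1227,.45,.77)); print(np.round(q,3)); print(*e,sep='\n')
o=[]
for p in P:
    c=proj(p,[.55,-.0,.2])
    r,k=int(c[0]),int(c[1]); o.append(cv2.convertScaleAbs(cv2.resize(p['pixels'][r-50:r+50,k-100:k+100],None,fx=3,fy=3,interpolation=cv2.INTER_CUBIC),alpha=1.6))
cv2.imwrite('pics/c2.png',np.vstack(o)); print(monitor.get_state()['ft_force'])
```

```text
[ 0.612  0.025 -0.114  0.33   0.725]
('spout_axis', array([ 0.2, -2.8]))
('outlet', array([ 0.5, -0.1]))
('drain', array([-1.1,  3.6]))
('lever_a_axis', array([-1.2,  1. ]))
('lever_a_tip', array([0.9, 1.2]))
('lever_b_axis', array([0.6, 0.8]))
('lever_b_tip', array([ 1.4, -0.1]))
('basin', array([3.6, 0.1]))
('spout_axis', array([ 1.5, -1.4]))
('drain', array([0.4, 0.3]))
('lever_a_axis', array([-1.8,  2. ]))
('lever_a_tip', array([0.1, 1. ]))
('lever_b_axis', array([1.2, 4.4]))
('lever_b_tip', array([ 0.3, -0.6]))
('basin', array([-1.8,  1.1]))
[ 0.4962471   0.07690392 -0.9005236 ]
```

View pics/c2.png

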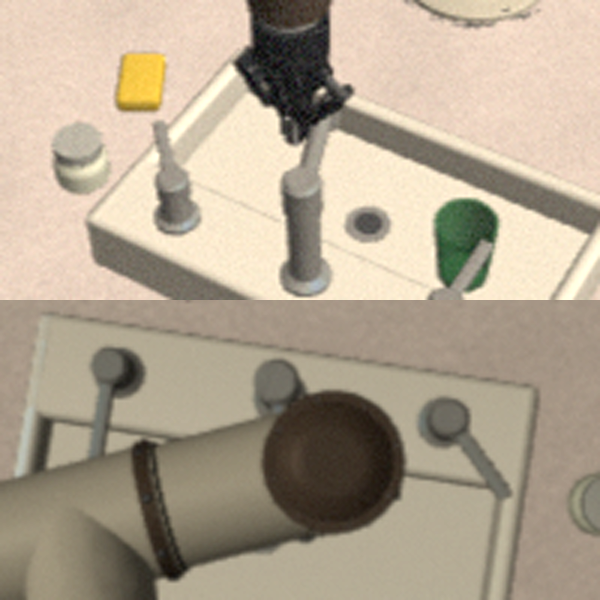

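The spout is now at about 0.33 rad and the push force is low, with the fingertip against the tube at (295, 130) in the upper crop. I'll do the rest of the swing, then back off so the result is visible.

Emit:
{"op": "carry_out", "data": {
  "deltas": [0, 0, 0, -0.0028, 0.0049, 0, 1, 0, 0, 0, -0.0028, 0.0049, 0, 1, 0, 0, 0, -0.0028, 0.0049, 0, 1, 0, 0, 0, -0.0028, 0.0049, 0, 1, 0, 0, 0, -0.0028, 0.0049, 0, 1, 0, 0, 0, -0.0028, 0.0049, 0, 1, 0, 0, 0, 0, 0, 0, 1]
}}

```text
time_s: 9.07
position: [0.5127, 0.0109, 0.207]
orientation: [-3.14, -0.0, 1.449]
ft_force: [-0.1, -0.0, 0.3]
gripper_width: -0.0001
```

Emit:
{"op": "carry_out", "data": {
  "deltas": [0, 0, 0, -0.001, -0.01, 0, 1, 0, 0, 0, -0.0026, -0.02, 0, 1, 0, 0, 0, -0.0026, -0.02, 0, 1, 0, 0, 0, -0.0026, -0.02, 0.02, 1, 0, 0, 0, 0, -0.025, 0.02, 1, 0, 0, 0, 0, -0.025, 0.02, 1, 0, 0, 0, 0, -0.025, 0, 1, 0, 0, 0, 0, -0.025, 0, 1, 0, 0, 0, 0, -0.025, 0, 1, 0, 0, 0, 0, -0.02, 0, 1, 0, 0, 0, 0, 0, 0, 1]
}}

```text
time_s: 10.45
position: [0.5042, -0.2059, 0.2667]
orientation: [-3.14, -0.001, 1.446]
ft_force: [0.4, 0.3, -0.0]
gripper_width: 0.0001
```

Run:
```python
from h import *
P,q,e=fit(q0=(.611,.0257,-.118,.0,.75)); print(np.round(q,3)); print(*e,sep='\n')
m=model(q)
for p in P[1:]:
    c=proj(p,[.55,-.0,.2]); im=cv2.convertScaleAbs(cv2.resize(p['pixels'],None,fx=4,fy=4,interpolation=cv2.INTER_CUBIC),alpha=1.6)
    for k in ('spout_axis','outlet','drain','lever_a_axis','lever_a_tip'): d=proj(p,m[k]); cv2.drawMarker(im,(int(4*d[1]+2),int(4*d[0]+2)),(0,0,255),0,12,1)
    r,k=int(4*c[0]),int(4*c[1]); cv2.imwrite('pics/c3.png',im[r-250:r+250,k-390:k+390])
```

```text
[ 0.612  0.026 -0.115 -0.015  0.689]
('spout_axis', array([-2.1, -0.8]))
('outlet', array([3. , 0.5]))
('drain', array([ 4.5, -0.4]))
('lever_a_axis', array([-0.3,  1.4]))
('lever_a_tip', array([2. , 0.1]))
('lever_b_axis', array([ 0.1, -0.8]))
('lever_b_tip', array([1.1, 0.4]))
('basin', array([ 1.2, -0.2]))
('spout_axis', array([ 1.1, -1.2]))
('outlet', array([-3.2,  1.3]))
('drain', array([1.1, 0.9]))
('lever_a_axis', array([0.4, 0.2]))
('lever_b_axis', array([0.7, 1.9]))
('lever_b_tip', array([ 0.8, -0.4]))
('basin', array([-0.1, -0.7]))
```

View pics/c3.png

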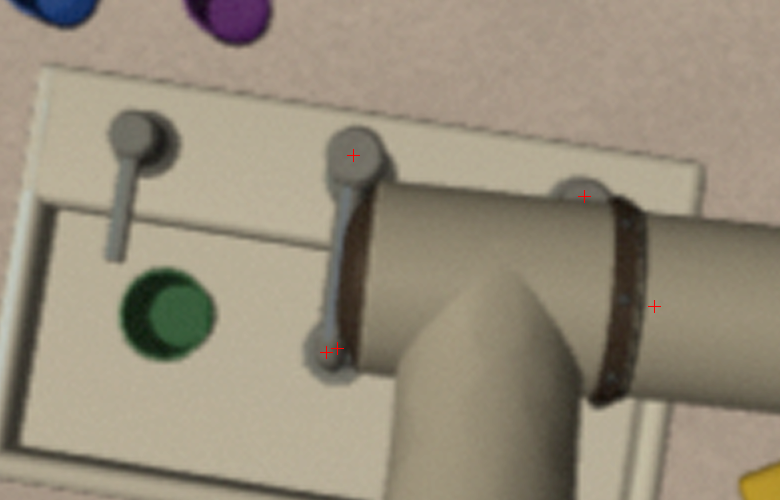

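The spout now runs parallel to the shut lever, and its outlet lies on the drain at (350, 333); the fit gives −0.015 rad. Next I move behind the open lever and descend.

Emit:
{"op": "carry_out", "data": {
  "deltas": [0, 0, 0, 0.015, 0, 0, 1, 0, 0, 0, 0.015, 0, 0, 1, 0, 0, 0, 0.015, 0, 0, 1, 0, 0, 0, 0.015, 0, 0, 1, 0, 0, 0, 0, 0, 0, 1]
}}

```text
time_s: 11.98
position: [0.5659, -0.2046, 0.2665]
orientation: [-3.141, -0.0, 1.449]
ft_force: [-0.4, -1.6, 0.5]
gripper_width: 0.0
```

Emit:
{"op": "carry_out", "data": {
  "deltas": [0, 0, 0, 0, 0, -0.0165, 1, 0, 0, 0, 0, 0, -0.0165, 1, 0, 0, 0, 0, 0, -0.0165, 1, 0, 0, 0, 0, 0, -0.0165, 1, 0, 0, 0, 0, 0, -0.0165, 1, 0, 0, 0, 0, 0, -0.0165, 1, 0, 0, 0, 0, 0, -0.0165, 1, 0, 0, 0, 0, 0, -0.0165, 1, 0, 0, 0, 0, 0, 0, 1]
}}

```text
time_s: 13.1
position: [0.5639, -0.2047, 0.1335]
orientation: [-3.138, -0.0, 1.448]
ft_force: [0.9, -0.3, 0.7]
gripper_width: -0.0003
```

Run:
```python
from h import *
o=[]
for n in ('scene','top'):
    p=vision.snapshot(n); c=proj(p,[.57,-.15,.13])
    r,k=int(c[0]),int(c[1]); o.append(cv2.convertScaleAbs(cv2.resize(p['pixels'][r-40:r+35,k-75:k+75],None,fx=4,fy=4,interpolation=cv2.INTER_CUBIC),alpha=1.6))
cv2.imwrite('pics/c4.png',np.vstack(o)); print(monitor.get_state()['ft_force'])
```

```text
[ 1.12994562  0.63005142 -0.59777728]
```

View pics/c4.png

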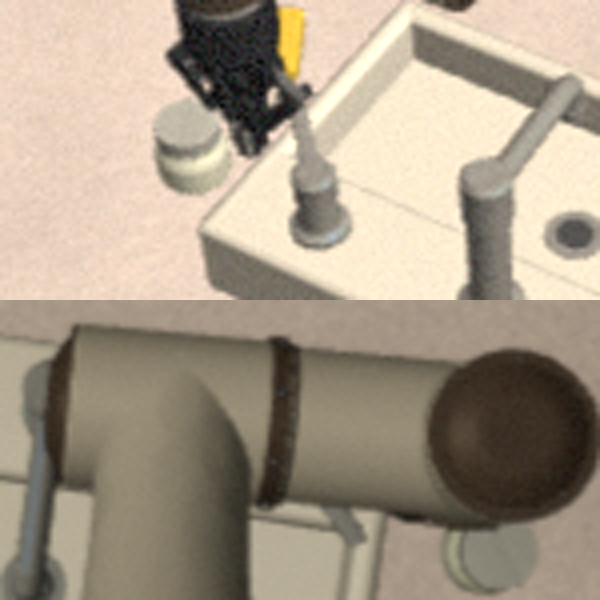

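The fingertip, at (250, 145), is behind the lever and free of it and of the jar. I'll push the lever shut.

Emit:
{"op": "carry_out", "data": {
  "deltas": [0, 0, 0, -0.0039, 0.0058, 0, 1, 0, 0, 0, -0.0039, 0.0058, 0, 1, 0, 0, 0, -0.0039, 0.0058, 0, 1, 0, 0, 0, -0.0039, 0.0058, 0, 1, 0, 0, 0, -0.0039, 0.0058, 0, 1, 0, 0, 0, -0.0039, 0.0058, 0, 1]
}}

```text
time_s: 13.95
position: [0.5419, -0.1698, 0.1358]
orientation: [3.139, 0.0, 1.449]
ft_force: [2.5, -2.4, -0.1]
gripper_width: -0.0004
```

Emit:
{"op": "carry_out", "data": {
  "deltas": [0, 0, 0, -0.0035, 0.005, 0, 1, 0, 0, 0, -0.0035, 0.005, 0, 1, 0, 0, 0, -0.0035, 0.005, 0, 1, 0, 0, 0, 0, 0, 0, 1]
}}

```text
time_s: 14.45
position: [0.5297, -0.1542, 0.1349]
orientation: [-3.139, -0.001, 1.449]
ft_force: [-0.4, -0.9, 0.0]
gripper_width: 0.0002
```

Emit:
{"op": "carry_out", "data": {
  "deltas": [0, 0, 0, -0.001, 0.002, 0, 1, 0, 0, 0, -0.001, 0.002, 0, 1, 0, 0, 0, -0.001, 0.0015, 0, 1, 0, 0, 0, 0, 0, 0, 1]
}}

```text
time_s: 14.95
position: [0.5278, -0.1494, 0.1353]
orientation: [-3.141, -0.0, 1.448]
ft_force: [1.4, -2.1, 0.4]
gripper_width: -0.0001
```

Emit:
{"op": "carry_out", "data": {
  "deltas": [0, 0, 0, 0, 0.0015, 0, 1, 0, 0, 0, 0, 0, 0, 1]
}}

```text
time_s: 15.2
position: [0.5278, -0.1479, 0.1353]
orientation: [-3.141, 0.0, 1.448]
ft_force: [1.4, -2.1, 0.1]
gripper_width: 0.0
```

Emit:
{"op": "carry_out", "data": {
  "deltas": [0, 0, 0, 0, 0.0015, 0, 1, 0, 0, 0, 0, 0, 0, 1]
}}

```text
time_s: 15.45
position: [0.5278, -0.1471, 0.1353]
orientation: [-3.141, 0.001, 1.448]
ft_force: [1.2, -5.2, -0.5]
gripper_width: 0.0001
```

Emit:
{"op": "carry_out", "data": {
  "deltas": [0, 0, 0, 0, 0.001, 0, 1, 0, 0, 0, 0, 0, 0, 1]
}}

```text
time_s: 15.7
position: [0.5278, -0.1469, 0.1353]
orientation: [-3.141, 0.002, 1.448]
ft_force: [1.1, -8.3, -0.7]
gripper_width: 0.0002
```

The force rises to 8 N and the finger no longer advances, so the lever is at its stop. I'll back off, lift, retreat clear and check.

Emit:
{"op": "carry_out", "data": {
  "deltas": [0, 0, 0, 0, -0.01, 0, 1, 0, 0, 0, 0, -0.015, 0, 1, 0, 0, 0, 0, -0.015, 0, 1, 0, 0, 0, 0, 0, 0.03, 1, 0, 0, 0, 0, 0, 0.03, 1, 0, 0, 0, 0, 0, 0.03, 1, 0, 0, 0, 0, 0, 0.03, 1, 0, 0, 0, 0, 0, 0.03, 1, 0, 0, 0, -0.03, -0.04, 0, 1, 0, 0, 0, -0.03, -0.04, 0, 1, 0, 0, 0, -0.03, -0.04, 0, 1, 0, 0, 0, -0.03, -0.04, 0, 1]
}}

```text
time_s: 17.2
position: [0.4065, -0.347, 0.2854]
orientation: [3.141, -0.0, 1.448]
ft_force: [0.6, 0.4, 0.3]
gripper_width: -0.0001
```

Emit:
{"op": "carry_out", "data": {
  "deltas": [0, 0, 0, -0.03, -0.04, 0, 1, 0, 0, 0, -0.03, -0.04, 0, 1, 0, 0, 0, -0.03, -0.04, 0, 1, 0, 0, 0, -0.03, -0.04, 0, 1, 0, 0, 0, -0.02, -0.03, 0, 1, 0, 0, 0, -0.02, -0.03, 0, 1, 0, 0, 0, 0, 0, 0, 1]
}}

```text
time_s: 18.08
position: [0.2459, -0.5672, 0.2844]
orientation: [-3.141, -0.001, 1.445]
ft_force: [0.6, -0.5, -0.3]
gripper_width: 0.0002
```

Run:
```python
from h import *
P,q,e=fit(q0=(.611,.0257,-.118,.0,.05)); print(np.round(q,3)); print(*e,sep='\n')
m=model(q); print('outlet-drain',np.round(m['outlet']-m['drain'],3))
Z=dict(tumbler=.03,soap_bottle=0,cream_jar=0,soap=0)
for p in P:
    for t,z in Z.items(): print(p['shot'],t,*[np.round(at_z(p,k['point'],z),3) for k in finder.landmark_of(p,t)[:3]])
p=P[1]; c=proj(p,[.55,-.0,.2]); im=cv2.convertScaleAbs(cv2.resize(p['pixels'],None,fx=3,fy=3,interpolation=cv2.INTER_CUBIC),alpha=1.6)
for k in ('drain','lever_a_tip'): d=proj(p,m[k]); cv2.drawMarker(im,(int(3*d[1]+1),int(3*d[0]+1)),(0,0,255),0,9,1)
r,k=int(3*c[0]),int(3*c[1]); cv2.imwrite('pics/c5.png',im[r-250:r+250,k-390:k+390])
```

```text
[ 0.607  0.026 -0.13   0.07   0.004]
('spout_axis', array([ 0.4, -1.2]))
('outlet', array([ 0.3, -0.3]))
('drain', array([2. , 2.1]))
('lever_a_axis', array([-2.9,  4.2]))
('lever_a_tip', array([4.9, 0.3]))
('lever_b_axis', array([ 0.8, -0.4]))
('lever_b_tip', array([-1.1, -1.2]))
('basin', array([ 1.3, -0.6]))
('spout_axis', array([ 1.5, -5. ]))
('outlet', array([-3.9, -0.1]))
('drain', array([1.8, 0.9]))
('lever_a_axis', array([ 0.1, -1.1]))
('lever_a_tip', array([0.1, 0.6]))
('lever_b_axis', array([1.4, 6.1]))
('lever_b_tip', array([0.1, 0.7]))
('basin', array([-0.2, -3.8]))
outlet-drain [-0.001 -0.009  0.144]
13 tumbler [0.488 0.37  0.03 ] [0.504 0.162 0.03 ] [0.763 0.127 0.03 ]
13 soap_bottle [0.629 0.369 0.   ] [ 0.497 -0.207  0.   ]
13 cream_jar [ 0.507 -0.311  0.   ]
13 soap [ 0.355 -0.306  0.   ] [0.54  0.152 0.   ]
14 tumbler [0.481 0.362 0.03 ] [0.735 0.126 0.03 ] [0.514 0.164 0.03 ]
14 soap_bottle [0.631 0.365 0.   ]
14 cream_jar
14 soap [ 0.359 -0.31   0.   ] [0.613 0.022 0.   ]
```

View pics/c5.png

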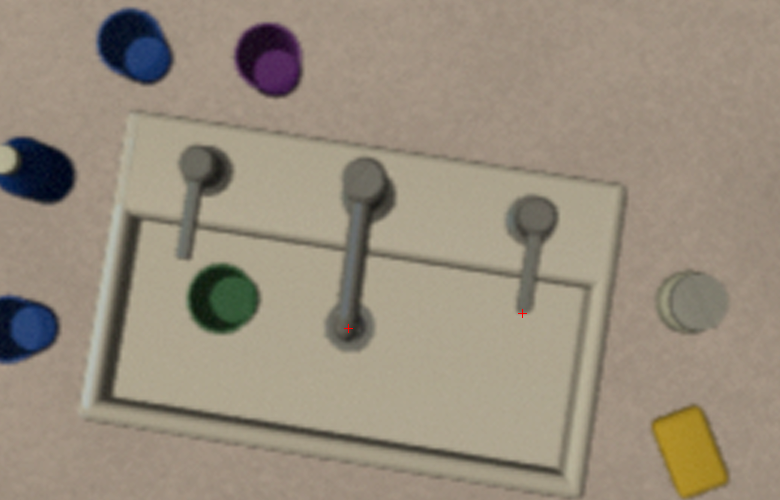

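The last picture shows all bystanders in place. Both levers point squarely at the bowl, and the outlet is over the drain at (348, 328). After allowing for parallax the offset is about 6–9 mm, which is inside 20 mm, so I'm handing in.

```bash
python3 -c "
from cell import ctrl; print(ctrl.close_job())"
```

```text
the job is handed in; nothing more can be done
None
```

I swung the spout over the drain with the shut fingertip, then pushed the open lever back to its shut stop. The arm was clear of everything when I handed the job in, after about 18 s of robot time. No verdict was reported.

- **Spout:** right after the push the fit gave −0.015 rad, and the final two-camera fit gave +0.07 rad. These disagree by network noise. At worst the outlet is about 9 mm off the drain's centre (limit 20 mm), and the picture with parallax allowed for suggests about 6 mm.
- **Open lever:** the final fit gave 0.004 rad. The finger stopped advancing while the force rose to 8 N, which is how I judged the stop was reached.
- **Shut lever:** it looked unmoved in the last picture; I didn't measure its angle separately.
- **Bystanders:** the tumbler, bottle and soap measured within roughly 15 mm of their first positions, which is measurement noise. The jar's detection was missed in the last top view, but the scene view put it within 10 mm and the picture shows it in place.
- **Push force:** the highest reading I saw was about 8 N, with readings only at the end of each move.

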